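Clamp a tile at its joint gap with a click-stop clamp

ROBOT

A 6-joint arm with a two-finger parallel gripper is mounted at the origin on the work surface. World frame = base frame: x ahead of the robot, y to its left, z up, the work surface at z = 0. Lengths are in m, angles in rad, forces in N, time in s.
With the tool pointing down it reaches from about 0.25 to 0.725 m from the base axis. Payload 4 kg.
Tool frame: the origin (TCP) lies on the centre line of the jaws, within the pads' length; the fingertips stand 17 mm ahead of it and the grasp point (between the pads) lies 2 mm behind it; z points along the fingers, y is the line along which they close (so a half turn about z gives the same grasp; the last joint's range is limited). The gripper opens to 85 mm and grips with 20 to 120 N. Pads are 22 mm wide; open, the fingers measure 114 mm over their backs; the gripper's body (76 mm by 85 mm) begins 54 mm behind the grasp point. The pads swing forward as they close: fully open they stand 13 mm farther back than shut.
Start: joints at [1.254, 0.241, 0.005, 1.335, 0, 1.571], TCP at [0.156, 0.475, 0.248] pointing down, gripper open.
Joint ranges: [-2.72, 2.72], [-1.05, 1.87], [-1.09, 1.28], [-1.99, 2.15], [-1.42, 1.44], [-3.14, 3.14]. Speed limits (rad/s): [2.79, 2.79, 3.14, 3.14, 3.14, 3.14].

INTERFACE

Orientations are given as a unit quaternion [x, y, z, w].
In Python, from workcell import bot, camera, get_calibration gives the robot as it stands.
- The arm moves only by the tool apply_moves, never from a script. Its argument "steps" is a list of rows, each a list of 3 entries, a list of its own where there are three numbers: the shift along the tool's x, y, z as a fraction of full scale, then the turn, a rotation vector about the tool's x, y, z as a fraction of full scale, then the opening, from 0 (shut) to 1 (fully open). A call has exactly 8 rows; each row shifts and turns the commanded pose from where the row before left it, along the tool's axes as they then stand; what a row does not reach is not made up. Full scale, the value 1, is 20 cm for a shift and pi rad for a turn. A row lasts 1/12 s, in which the tool goes at most 41.7 mm and 7.16 degrees, less where a joint would pass 70% of its speed; a pose out of reach is approached as far as the arm can. A call with a number of a shift or a turn outside -1 to 1 is refused whole. A call with a gripper value outside its range is refused whole. The fingers move at their own pace and stop on an object; the grip force is fixed at half the most. Time passes only in rows, so rows that do not move let the fingers close, or fill a call up. It gives the time, the measured TCP pose, the force, the opening and the grip force at its end, in the units of the state.
- bot.get_obs(): the state, without advancing time (a new reading comes with each control period).
- camera(name): name is "side" or "top"; returns (picture, depth): 400x640x3 uint8, red, green, blue; 400x640 float32, m along the optical axis (not along the pixel's ray), 0 where there is no reading.
- get_calibration(name): a dict with "fov_y" (degrees; the focal length in pixels is half the picture's height over the tangent of half this angle, whatever the lens; pixels are square), "cx", "cy" (the principal point, pixels), "dist_coeffs" ([k1, k2, p1, p2, k3] as OpenCV has them; the pictures are not rectified), "rvec" (rotation vector, rad) and "tvec" (3), from world to camera coordinates, as OpenCV has them. Camera axes: x right, y down, z forward; pixel columns grow to the right and rows downward; lengths in m; the calibration is good to about 2 mm. A picture is of the moment at which its call begins. get_calibration takes no time and is no camera call.
- bot.job_done(): hands the job in; it is judged then, once.
The state is a dict: "clock": time; "joint_pos": joint angles; "joint_vel": joint speeds; "tau": joint torques, N m; "eef_pos": TCP position; "tool_rot": TCP orientation; "ft_force": force on the tool from outside, world axes, zero at the start; "ft_torque": the same for the moment, N m; "grip_width": finger opening in m; "grasp_force": force on a finger pad.
Only numpy, scipy, OpenCV 4.12 (cv2) and the standard library are available. Lean on these libraries where they do the work, as an engineer would, in place of code of your own. Each camera call takes 0.05 s, during which the arm holds its last target. There are 200 camera calls.

TASK

On the clamping jig, stand the aluminium spacer bar against the fixed tile, on the side facing the clamp jaw, lay the loose square tile flat on the bed against the spacer and in line with the fixed tile, and let go of both; set them down, do not drop them. Then swing the clamp's handle counter-clockwise to press the row together, and stop at the first click of its slip clutch, leaving it clamped: never drive it to a second click. Leave the mug, the jar and the round tile where they are.

Things in the scene. Friction and masses are not known exactly. Their poses are not given: they have to be found in the camera images.
- jig: plywood bed of the clamping jig, fixed, 250 x 110 mm, its top (the bed) 12 mm above the table. Origin on the table, on the bed's centre line; the bed spans x -115 to +135 mm in this frame. Its x axis runs along the row: fixed tile, spacer, loose tile, jaw, pivot
- fixed_tile: terracotta square tile 50 x 50 x 20 mm, glued to the bed. Origin at the centre of its underside (12 mm above the table), axes parallel to the jig's. Its +x face, 25 mm from the origin, looks towards the jaw. Finished row, in this frame: spacer centre at x = 30 mm, loose tile centre at x = 60 mm, both at y = 0, undersides at z = 0
- spacer: loose aluminium bar, 10 mm thick (its x), 62 mm long (its y), 28 mm high (its z), about 47 g, standing on its narrow edge. Origin at the centre of its underside. It sets the 10 mm gap and goes upright, its length across the row; longer than the tile's width, it can be held by its two ends with the fingers clear of the tiles
- tile: loose terracotta square tile 50 x 50 x 20 mm, 115 g, flat on the table. Origin at the centre of its underside, x and y axes parallel to its sides; any of the four turns will do
- jaw: steel clamp jaw, 44 mm wide, 20 mm thick, top 21 mm above the bed. Origin in the middle of its pressing face, on the bed. Slides along the jig's -x, up to 30 mm, 20 mm per rad of handle swing (rack and pinion), and stays where left. At the start it leaves 13 to 21 mm more room than spacer and tile need; it pushes pieces standing slightly apart or askew together, square
- pivot (a point): top of the handle's hub, on its upright axis, 60 mm above the table; the hub is 36 mm wide. At the start the handle's arm points away from the tiles, turned 0.7 rad clockwise from the jig's x axis. Counter-clockwise (seen from above) closes the jaw; the first click comes after 0.9 to 1.7 rad of swing
- knob (a point): centre of the flat top, 92 mm above the table, of the black upright grip (post 22 mm across, 38 mm high) on the handle's end, 105 mm from the pivot axis. The arm, 16 mm wide, ends below it, top 54 mm above the table. About 5 N at the grip swings it free; with the row tight this rises to 9 N, then it clicks: the grip jumps some 25 mm ahead by itself, off the pusher, and the push falls to nothing
- handle (a joint): slip of the handle in its clutch, rad: how far it is ahead of the thin bright pointer under its arm. 0 while it runs free (arm covers pointer), 0.03 to 0.26 as the effort rises and yields, about 0.52 after the first click (pointer shows beside the arm), 1.04 after a second, which takes another 9 N push past 0.78. Their swing together does not count
- brush_mug: white mug full of brushes, 80 mm wide, 95 mm tall (brushes to 200 mm), origin at the centre of its underside; leave alone
- glaze_jar: glass jar with a black lid, 64 mm wide, 75 mm tall, origin at the centre of its underside; leave alone
- round_tile: round terracotta tile, 60 mm across, 14 mm thick, origin at the centre of its underside; not part of this job, leave alone
Things that resemble listed ones, but are neither listed nor needed, are in the scene too. There is more than one size of the spacer; the job needs the smallest.

How it is judged:
By the outcome, as a careful person would: the job done as asked, in the order asked, and still so for the second after the job is handed in, with the robot touching nothing.
It also fails if it takes over 72 s, if anything falls off the work surface, if the arm or the gripper's body presses on something with over 40 N, if the wrist force passes 120 N, or if a joint passes its speed limit or range.

## Working session

There is one attempt and no reset: what is moved stays moved. The work goes in short steps, Python scripts to look and compute and a tool call to move; the robot and the scene stay as the last step left them, time stands still between calls to the robot, and variables do not carry over. Pictures are saved under pics/ and viewed, at most 13 in all, crops included, and the job is handed in when it is done.

Besides the shell and the picture viewer there is one more tool, called after ">>>" as a command line: name --argument value ..., lists and objects as JSON in quotes. apply_moves: Moves the arm, as the interface text tells. Its arguments: {"type":"object","properties":{"steps":{"type":"array"}},"required":["steps"]}

```bash
mkdir -p pics; cat > h.py <<'E'
import numpy as np, cv2
from scipy.spatial.transform import Rotation as R
from workcell import bot, camera, get_calibration
def cal(n):
    c=get_calibration(n); f=200/np.tan(np.radians(c["fov_y"])/2)
    K=np.array([[f,0,c["cx"]],[0,f,c["cy"]],[0,0,1.]])
    return K,np.array(c["dist_coeffs"],float),R.from_rotvec(np.array(c["rvec"],float).ravel()).as_matrix(),np.array(c["tvec"],float).ravel()
def px2w(n,pts,z):
    "pixels -> world at height z"
    K,d,Rm,t=cal(n); u=cv2.undistortPoints(np.array(pts,float).reshape(-1,1,2),K,d).reshape(-1,2)
    o=-Rm.T@t; r=np.c_[u,np.ones(len(u))]@Rm
    return o+r*((np.broadcast_to(z,len(u))-o[2])/r[:,2])[:,None]
def w2px(n,P):
    K,d,Rm,t=cal(n); return cv2.projectPoints(np.array(P,float).reshape(-1,1,3),cv2.Rodrigues(Rm)[0],t,K,d)[0].reshape(-1,2)
def cloud(n,depth):
    K,d,Rm,t=cal(n); v,u=np.mgrid[:400,:640]
    x=cv2.undistortPoints(np.stack([u,v],-1).reshape(-1,1,2).astype(float),K,d).reshape(400,640,2)
    p=np.dstack([x*depth[...,None],depth]); return (p-t)@Rm
def save(name,im,box=None,s=1):
    if box: im=im[box[1]:box[3],box[0]:box[2]]
    cv2.imwrite("pics/"+name,cv2.resize(im[...,::-1],None,fx=s,fy=s,interpolation=cv2.INTER_CUBIC))
E
python3 - <<'E'
from h import *
for n in("top","side"):
    im,d=camera(n); np.savez(n+"0.npz",im=im,d=d); save(n+"0.png",im,s=1.25)
    K,_,Rm,t=cal(n); print(n,K[0,0],_,-Rm.T@t, (d>0).mean())
o=bot.get_obs(); print(o)
E
```

```text
top 399.63321297929184 [-0.04225434  0.          0.          0.          0.        ] [ 3.64562010e-01 -8.01183725e-04  1.24221444e+00] 0.995953125
side 370.1311959673767 [-0.06095864  0.          0.          0.          0.        ] [ 0.29700528 -0.84452871  0.73091125] 0.9961171875
{'clock': 0.1, 'joint_pos': array([1.25402264e+00, 2.41351879e-01, 3.84517197e-03, 1.33521034e+00,
       2.00644845e-05, 1.57078814e+00]), 'joint_vel': array([ 3.92088902e-05, -1.93094377e-03,  3.60904581e-03,  1.94886116e-03,
        6.79310755e-04, -5.67148767e-04]), 'tau': array([-1.02449339e-04, -3.73137116e+01,  2.53009862e+01,  1.08175873e-02,
       -1.31997189e-05,  1.88415086e-06]), 'eef_pos': array([0.15557623, 0.47460738, 0.24748959]), 'tool_rot': array([ 1.57721338e-01,  9.87483193e-01, -9.46758566e-04, -1.61384132e-04]), 'ft_force': array([-0.15040875,  0.603784  ,  0.81096946]), 'ft_torque': array([ 0.0355356 , -0.0199462 , -0.01253435]), 'grasp_force': 0.0, 'grip_width': 0.08539674396481095}
```

View pics/top0.png

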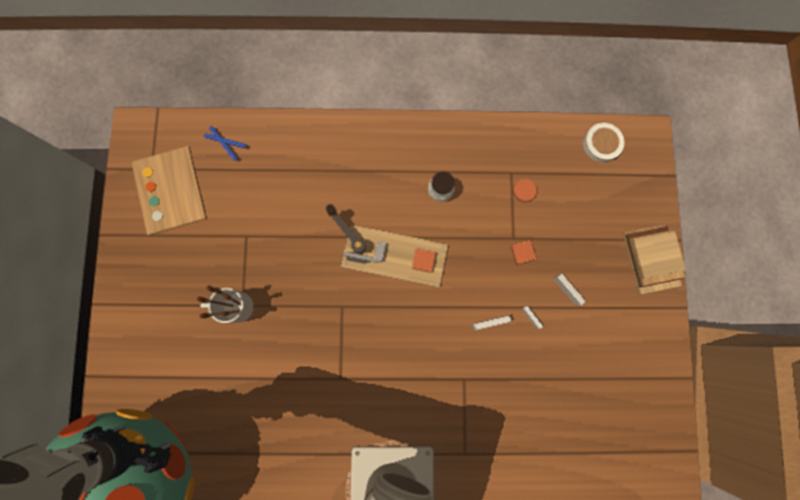

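View pics/side0.png

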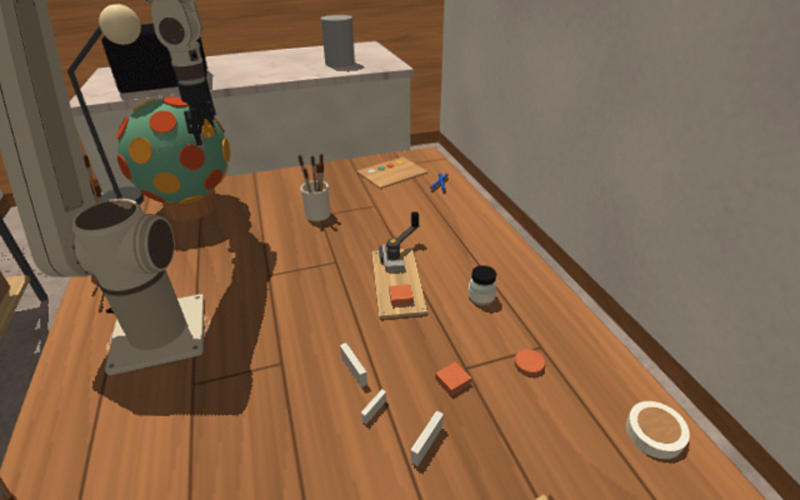

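The top view shows the jig at about (395,257) with the fixed tile at (425,260), and the clamp hub and knob at (358,243) and (331,210). The loose tile is at (523,251) and the round tile at (525,190). The three bars are at (492,322), (533,317) and (570,289), and the middle one is the smallest. Next I'll enlarge that area and fit shapes.

```bash
python3 - <<'E'
from h import *
z=np.load("top0.npz"); im,d=z["im"],z["d"]; save("top_c.png",im,(255,135,475,285),3.6)
P=cloud("top",d); hsv=cv2.cvtColor(im,cv2.COLOR_RGB2HSV)
def fit(m,zt,box,label):
    mm=np.zeros_like(m,np.uint8); x0,y0,x1,y1=box; mm[y0:y1,x0:x1]=m[y0:y1,x0:x1]
    n,l,s,c=cv2.connectedComponentsWithStats(mm); k=1+np.argmax(s[1:,4]); v,u=np.where(l==k)
    W=px2w("top",np.c_[u,v],zt)[:,:2]; r=cv2.minAreaRect((W*1000).astype(np.float32))
    print(label,s[k,4],"mean",W.mean(0).round(4),"rect",np.round(r[0],1),np.round(r[1],1),round(r[2],1),"zmed",np.median(P[...,2][l==k]).round(4), "zstd",P[...,2][l==k].std().round(4))
red=(hsv[...,0]<12)&(hsv[...,1]>150)&(hsv[...,2]>150)
print(hsv[208,340],hsv[201,419],hsv[254,426], hsv[100,430])
fit(red,.032,(325,195,355,222),"fixed");fit(red,.020,(405,185,435,215),"tile")
wh=(hsv[...,1]<70)&(hsv[...,2]>120)
for b,l in(((375,245,412,268),"A"),((415,242,438,266),"B"),((440,215,472,247),"C")): fit(wh,.028,b,l)
bed=(P[...,2]>.008)&(P[...,2]<.018); fit(bed,.012,(265,175,365,235),"bed")
dk=(P[...,2]>.075); fit(dk,.092,(255,155,275,180),"knob")
fit((P[...,2]>.048)&(P[...,2]<.066),.060,(275,183,302,206),"hub")
E
```

```text
[  9 173 195] [  9 173 195] [ 19  38 223] [ 13 150 170]
fixed 253 mean [ 0.5398 -0.0739] rect [539.9 -74. ] [48.1 49.2] 78.9 zmed 0.0317 zstd 0.076
tile 260 mean [ 0.5645 -0.3256] rect [ 564.8 -326. ] [51.1 51.7] 16.1 zmed 0.0199 zstd 0.0758
A 150 mean [ 0.3889 -0.24  ] rect [ 388.9 -240.3] [14.9 92.2] 13.1 zmed 0.0391 zstd 0.0989
B 109 mean [ 0.4021 -0.3391] rect [ 402.3 -339. ] [64.  15.7] 36.9 zmed 0.0258 zstd 0.0092
C 227 mean [ 0.4693 -0.4343] rect [ 469.  -434.3] [90.  25.2] 41.0 zmed 0.037 zstd 0.0809
bed 1941 mean [ 0.5534 -0.0123] rect [555.2  -3.9] [249.6 110. ] 78.7 zmed 0.012 zstd 0.0021
knob 50 mean [0.6531 0.1485] rect [652.7 148.5] [21.2 20.8] 0.5 zmed 0.0908 zstd 0.0049
hub 166 mean [0.5806 0.0911] rect [586.   91.4] [68.3 33.4] 27.3 zmed 0.0579 zstd 0.004
```

View pics/top_c.png

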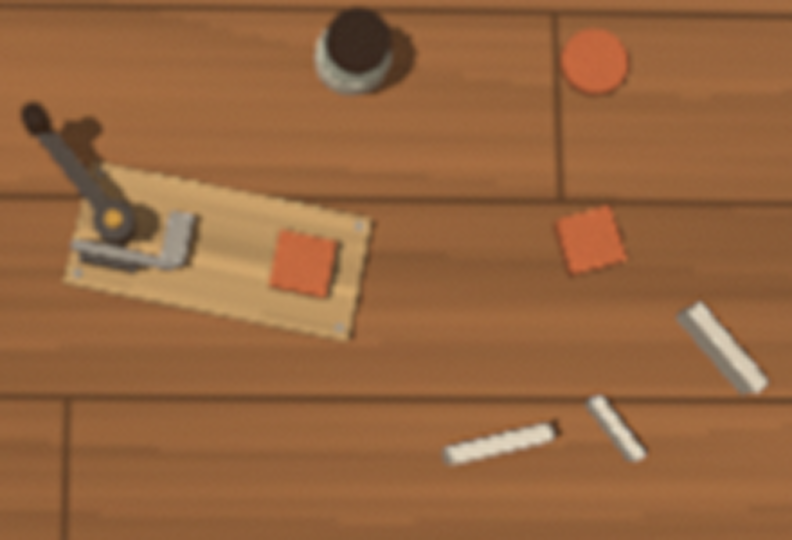

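The crop confirms the layout. The smallest bar is at crop (617,428), the loose tile at (591,240), the fixed tile at (303,263) and the jaw at (180,240). The hub is at (113,218) and the knob at (36,118). I'll refine by matching box silhouettes in both cameras.

```bash
cat >> h.py <<'E'
from scipy.optimize import minimize
def boxpts(x,y,a,sz,z0):
    q=np.array([[i,j] for i in(-.5,.5) for j in(-.5,.5)])*sz[:2]; c,s=np.cos(a),np.sin(a)
    q=q@np.array([[c,s],[-s,c]])+[x,y]; return np.r_[np.c_[q,np.full(4,z0)],np.c_[q,np.full(4,z0+sz[2])]]
def comp(m,near):
    n,l,s,c=cv2.connectedComponentsWithStats(m.astype(np.uint8)); k=1+np.argmin(np.hypot(*(c[1:]-near).T)-(s[1:,4]>25)*30); return l==k
def fitbox(n,m,p0,sz,z0):
    S=8
    v,u=np.where(m); b=[u.min()-6,v.min()-6,u.max()+7,v.max()+7]
    M=np.kron(m[b[1]:b[3],b[0]:b[2]],np.ones((S,S))).astype(np.uint8)
    def cost(p):
        h=(w2px(n,boxpts(*p[:2],p[2],sz,z0))-b[:2]+.5)*S; I=np.zeros_like(M)
        cv2.fillConvexPoly(I,cv2.convexHull(h.astype(np.float32)).round().astype(np.int32),1); return (I!=M).sum()/S**2
    r=minimize(cost,p0,method="Nelder-Mead",options=dict(initial_simplex=np.array(p0)+np.array([[0,0,0],[.006,0,0],[0,.006,0],[0,0,.15]])))
    return r.x,r.fun,m.sum()
E
python3 - <<'E'
from h import *
for n in("top","side"):
    z=np.load(n+"0.npz"); hsv=cv2.cvtColor(z["im"],cv2.COLOR_RGB2HSV).astype(int)
    red=((hsv[...,0]<12)|(hsv[...,0]>172))&(hsv[...,1]>160)
    wh=(hsv[...,1]<95)&(hsv[...,2]>60)
    for l,m,p,sz,z0 in(("fixed",red,(.5398,-.0739,np.radians(78.8)),(.05,.05,.02),.012),("tile",red,(.5645,-.3256,np.radians(16)),(.05,.05,.02),0),("spacer",wh,(.402,-.339,np.radians(37)),(.062,.01,.028),0)):
        mm=comp(m,w2px(n,[[p[0],p[1],z0+.014]])[0]); x,f,a=fitbox(n,mm,p,sz,z0)
        print(n,l,x[:2].round(4),np.degrees(x[2]).round(1),"mismatch",f.round(1),"of",a)
    P=cloud(n,z["d"])
    k=(P[...,2]>.08)&(np.hypot(P[...,0]-.653,P[...,1]-.1485)<.03); v,u=np.where(k); print("knob",px2w(n,np.c_[u,v],.088).mean(0).round(4))
    k=hsv; h=P[np.abs(P[...,2]-.06)<.0035]; h=h[np.hypot(h[:,0]-.571,h[:,1]-.083)<.024]; print("hub",len(h),(h.min(0)+h.max(0))/2,np.ptp(h,0))
    for nm,px in(("mug",(184,243)),("jar",(354,148)),("round",(420,152))): 
        if n=="top": print(nm,P[px[1],px[0]].round(3))
E
```

```text
top fixed [ 0.5414 -0.0744] 77.8 mismatch 38.9 of 242
top tile [ 0.5654 -0.3265] 15.7 mismatch 17.3 of 290
top spacer [ 0.4026 -0.3427] 38.0 mismatch 12.6 of 119
knob [0.6549 0.1499 0.088 ]
hub 79 [0.57243194 0.08436799 0.0600511 ] [0.03366226 0.0329507  0.00669396]
mug [0.43  0.395 0.021]
jar [ 0.718 -0.119  0.074]
round [ 0.725 -0.337  0.016]
side fixed [ 0.5389 -0.0745] 74.9 mismatch 44.6 of 250
side tile [ 0.5636 -0.3276] 16.7 mismatch 30.7 of 478
side spacer [ 0.4005 -0.343 ] 37.7 mismatch 18.0 of 263
knob [0.6504 0.1456 0.088 ]
hub 47 [0.56970414 0.08286695 0.05949213] [0.03116465 0.0339575  0.00592054]
```

>>> apply_moves --steps '[[[-0.102,-0.146,0],[0,0,0],1],[[-0.102,-0.146,0],[0,0,0],1],[[-0.102,-0.146,0],[0,0,0],1],[[-0.102,-0.146,0],[0,0,0],1],[[-0.102,-0.146,0],[0,0,0],1],[[-0.102,-0.146,0],[0,0,0],1],[[-0.102,-0.146,0],[0,0,0],1],[[-0.102,-0.146,0],[0,0,0],1]]'

```text
clock: 0.77
eef_pos: [0.2378, 0.2006, 0.248]
tool_rot: [0.157, 0.988, -0.0, -0.0]
ft_force: [1.1, -1.0, -1.3]
grip_width: 0.0853
grasp_force: 0.0
```

>>> apply_moves --steps '[[[-0.102,-0.146,0],[0,0,0],1],[[-0.102,-0.146,0],[0,0,0],1],[[-0.102,-0.146,0],[0,0,0],1],[[-0.102,-0.146,0],[0,0,0],1],[[-0.102,-0.146,0],[0,0,0],1],[[-0.102,-0.146,0],[0,0,0],1],[[-0.102,-0.146,0],[0,0,0],1],[[-0.102,-0.146,0],[0,0,0],1]]'

```text
clock: 1.43
eef_pos: [0.3201, -0.0724, 0.2483]
tool_rot: [0.158, 0.987, 0.0, 0.0]
ft_force: [1.5, 0.7, -0.2]
grip_width: 0.0853
grasp_force: 0.0
```

>>> apply_moves --steps '[[[-0.102,-0.146,0.06],[0,0,0],1],[[-0.102,-0.146,0.06],[0,0,0],1],[[-0.102,-0.146,0.06],[0,0,0],1],[[-0.102,-0.146,0.06],[0,0,0],1],[[-0.102,-0.146,0.06],[0,0,0],1],[[-0.102,-0.146,0.06],[0,0,0],1],[[-0.102,-0.146,0.06],[0,0,0],1],[[-0.102,-0.146,0.06],[0,0,0],1]]'

```text
clock: 2.1
eef_pos: [0.4025, -0.3449, 0.151]
tool_rot: [0.158, 0.987, 0.0, -0.0]
ft_force: [0.6, -0.9, 0.6]
grip_width: 0.0855
grasp_force: 0.0
```

>>> apply_moves --steps '[[[0,0,0],[0,0,0.0378],1],[[0,0,0],[0,0,0.0378],1],[[0,0,0],[0,0,0.0378],1],[[0,0,0],[0,0,0.0378],1],[[0,0,0],[0,0,0.0378],1],[[0,0,0],[0,0,0],1],[[0,0,0],[0,0,0],1],[[0,0,0],[0,0,0],1]]'

```text
clock: 2.77
eef_pos: [0.4026, -0.3432, 0.1521]
tool_rot: [0.439, 0.899, 0.0, -0.0]
ft_force: [1.2, -0.1, 0.4]
grip_width: 0.0856
grasp_force: 0.0
```

>>> apply_moves --steps '[[[0,0,0.09],[0,0,0],1],[[0,0,0.1],[0,0,0],1],[[0,0,0.1],[0,0,0],1],[[0,0,0.1],[0,0,0],1],[[0,0,0.1],[0,0,0],1],[[0,0,0.1],[0,0,0],1],[[0,0,0.06],[0,0,0],1],[[0,0,0.035],[0,0,0],1]]'

```text
clock: 3.43
eef_pos: [0.4016, -0.3424, 0.0134]
tool_rot: [0.439, 0.899, 0.0, -0.002]
ft_force: [0.2, 0.2, 0.4]
grip_width: 0.0856
grasp_force: 0.0
```

>>> apply_moves --steps '[[[0,0,0],[0,0,0],0.6],[[0,0,0],[0,0,0],0.6],[[0,0,0],[0,0,0],0.6],[[0,0,0],[0,0,0],0.6],[[0,0,0],[0,0,0],0.6],[[0,0,0],[0,0,0],0.6],[[0,0,0],[0,0,0],0.6],[[0,0,0],[0,0,0],0.6]]'

```text
clock: 4.1
eef_pos: [0.4032, -0.3438, 0.0161]
tool_rot: [0.44, 0.898, -0.0, 0.001]
ft_force: [-1.3, -1.0, 5.2]
grip_width: 0.0607
grasp_force: 65.1
```

```bash
python3 - <<'E'
from h import *
o=bot.get_obs(); print(o["eef_pos"],o["tool_rot"],o["grip_width"],o["grasp_force"])
for n in("top","side"):
    im,d=camera(n); np.savez(n+"1.npz",im=im,d=d)
u,v=w2px("side",[[.4015,-.343,.03]])[0].astype(int); im=np.load("side1.npz")["im"]; save("grasp1.png",im,(max(u-60,0),max(v-60,0),u+60,v+40),5)
E
```

```text
[ 0.40318807 -0.34376842  0.01612147] [ 4.39672248e-01  8.98157913e-01 -2.07789350e-04  7.97012222e-04] 0.06066562827828142 65.13237833976746
```

View pics/grasp1.png

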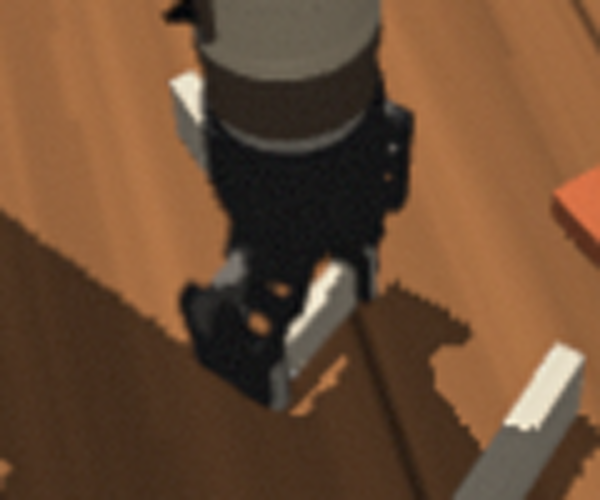

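The picture shows the bar's two ends held between the fingers, at crop (330,300), with the bar upright. Next I lift it, turn it and carry it over the jig.

>>> apply_moves --steps '[[[0,0,-0.03],[0,0,0],0.6],[[0,0,-0.08],[0,0,0],0.6],[[0,0,-0.08],[0,0,0],0.6],[[0,0,-0.08],[0,0,0],0.6],[[0,0,-0.08],[0,0,0],0.6],[[0,0,-0.08],[0,0,0],0.6],[[0,0,-0.07],[0,0,0],0.6],[[0,0,0],[0,0,0],0.6]]'

```text
clock: 4.87
eef_pos: [0.404, -0.3445, 0.1182]
tool_rot: [0.44, 0.898, -0.001, 0.002]
ft_force: [1.8, -0.9, -0.3]
grip_width: 0.0605
grasp_force: 64.8
```

>>> apply_moves --steps '[[[0,0,0],[0,0,0.039],0.6],[[0,0,0],[0,0,0.039],0.6],[[0,0,0],[0,0,0.039],0.6],[[0,0,0],[0,0,0.039],0.6],[[0,0,0],[0,0,0.039],0.6],[[0,0,0],[0,0,0.039],0.6],[[0,0,0],[0,0,0.039],0.6],[[0,0,0],[0,0,0],0.6]]'

```text
clock: 5.53
eef_pos: [0.4021, -0.3428, 0.1142]
tool_rot: [0.774, 0.633, -0.0, -0.001]
ft_force: [0.3, -0.2, 0.5]
grip_width: 0.061
grasp_force: 64.8
```

>>> apply_moves --steps '[[[0.14,0.036,0],[0,0,0],0.6],[[0.14,0.036,0],[0,0,0],0.6],[[0.14,0.036,0],[0,0,0],0.6],[[0.14,0.036,0],[0,0,0],0.6],[[0.14,0.036,0],[0,0,0],0.6],[[0.14,0.036,0],[0,0,0],0.6],[[0.14,0.036,0],[0,0,0],0.6],[[0.14,0.036,0],[0,0,0],0.6]]'

```text
clock: 6.2
eef_pos: [0.503, -0.1335, 0.1146]
tool_rot: [0.772, 0.635, -0.0, -0.0]
ft_force: [0.0, -0.5, 0.6]
grip_width: 0.0609
grasp_force: 64.8
```

>>> apply_moves --steps '[[[0.14,0.036,0],[0,0,0],0.6],[[0.14,0.036,0],[0,0,0],0.6],[[0.12,0.036,0],[0,0,0],0.6],[[0.08,0.02,0],[0,0,0],0.6],[[0.017,0,0],[0,0,0],0.6],[[0,0,0],[0,0,0],0.6],[[0,0,0],[0,0,0],0.6],[[0,0,0],[0,0,0],0.6]]'

```text
clock: 6.87
eef_pos: [0.5469, -0.0434, 0.1149]
tool_rot: [0.773, 0.634, -0.001, -0.0]
ft_force: [0.3, -0.6, -0.1]
grip_width: 0.0607
grasp_force: 64.8
```

```bash
cat >> h.py <<'E'
def plan(x,y,z,yaw,label=""):
    "remaining shift (tool units of 20 cm) and turn about tool z (units of pi) to TCP x,y,z, tool-y yaw in deg"
    o=bot.get_obs(); r=R.from_quat(o["tool_rot"]); s=r.inv().apply(np.array([x,y,z])-o["eef_pos"])/.2
    yy=r.apply([0,1,0]); a=np.degrees(np.arctan2(yy[1],yy[0])); print(label,"pos",o["eef_pos"].round(4),"yaw",a.round(2),"shift",s.round(4),"turn",np.round(-((yaw-a+180)%360-180)/180,4),"ft",o["ft_force"].round(1),"grip",round(o["grip_width"],4),"t",round(o["clock"],2))
E
python3 - <<'E'
from h import *
plan(.5464,-.0420,.0275,-11.2)
im,d=camera("side"); np.savez("side2.npz",im=im,d=d); u,v=w2px("side",[[.546,-.04,.08]])[0].astype(int); save("place1.png",im,(u-70,v-60,u+70,v+45),5)
plan(.5464,-.0420,.0275,-11.2)
E
```

```text
pos [ 0.5469 -0.0434  0.1149] yaw -11.33 shift [ 0.0068 -0.0035  0.437 ] turn -0.0007 ft [ 0.3 -0.6 -0.1] grip 0.0607 t 6.87
 pos [ 0.547  -0.0436  0.1151] yaw -11.36 shift [ 0.0074 -0.0044  0.4379] turn -0.0009 ft [ 0.1 -0.3 -0.4] grip 0.0606 t 6.92
```

View pics/place1.png

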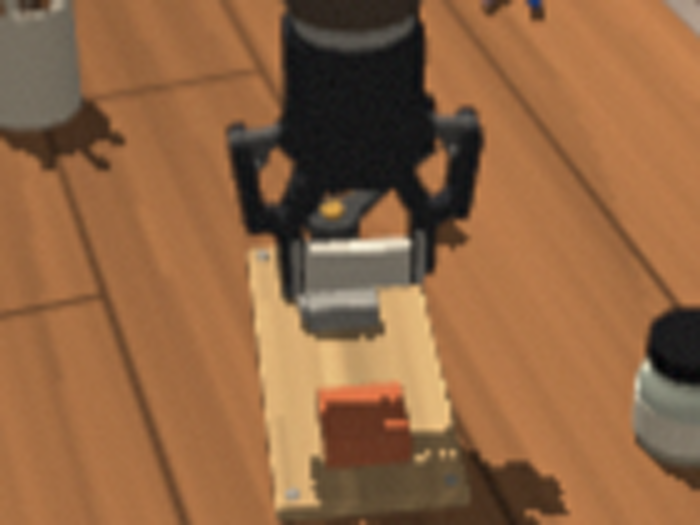

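The picture shows the spacer hanging level between the fingers at crop (358,265), with the fixed tile in shadow at (362,425) and the jaw at (340,310). The spacer is clear of both. I'll lower it.

>>> apply_moves --steps '[[[0.007,-0.004,0.05],[0,0,0],0.6],[[0,0,0.08],[0,0,0],0.6],[[0,0,0.08],[0,0,0],0.6],[[0,0,0.08],[0,0,0],0.6],[[0,0,0.07],[0,0,0],0.6],[[0,0,0.04],[0,0,0],0.6],[[0,0,0.02],[0,0,0],0.6],[[0,0,0.006],[0,0,0],0.6]]'

```text
clock: 7.58
eef_pos: [0.5464, -0.0413, 0.0292]
tool_rot: [0.774, 0.634, -0.001, -0.001]
ft_force: [-0.2, -0.4, -0.3]
grip_width: 0.0609
grasp_force: 64.8
```

>>> apply_moves --steps '[[[0,0,0.003],[0,0,0],0.6],[[0,0,0.003],[0,0,0],0.6],[[0,0,0.003],[0,0,0],0.6],[[0,0,0],[0,0,0],0.6],[[0,0,0],[0,0,0],0.6],[[0,0,0],[0,0,0],0.6],[[0,0,0],[0,0,0],0.6],[[0,0,0],[0,0,0],0.6]]'

```text
clock: 8.25
eef_pos: [0.5473, -0.041, 0.0285]
tool_rot: [0.773, 0.634, 0.0, 0.0]
ft_force: [-0.4, -0.2, -0.3]
grip_width: 0.0608
grasp_force: 64.8
```

```bash
python3 - <<'E'
from h import *
plan(.5464,-.0420,.0275,-11.2)
E
```

```text
pos [ 0.5473 -0.041   0.0285] yaw -11.31 shift [-0.0058 -0.0033  0.0048] turn -0.0006 ft [-0.4 -0.2 -0.3] grip 0.0608 t 8.25
```

>>> apply_moves --steps '[[[0,0,0.003],[0,0,0],0.6],[[0,0,0.003],[0,0,0],0.6],[[0,0,0],[0,0,0],0.6],[[0,0,0],[0,0,0],0.6],[[0,0,0],[0,0,0],0.6],[[0,0,0],[0,0,0],0.6],[[0,0,0],[0,0,0],0.6],[[0,0,0],[0,0,0],0.6]]'

```text
clock: 8.92
eef_pos: [0.5473, -0.041, 0.0281]
tool_rot: [0.773, 0.634, 0.0, 0.0]
ft_force: [-2.5, -0.1, 5.3]
grip_width: 0.0603
grasp_force: 65.6
```

>>> apply_moves --steps '[[[0,0,0.003],[0,0,0],0.6],[[0,0,0.003],[0,0,0],0.6],[[0,0,0],[0,0,0],0.6],[[0,0,0],[0,0,0],0.6],[[0,0,0],[0,0,0],0.6],[[0,0,0],[0,0,0],0.6],[[0,0,0],[0,0,0],0.6],[[0,0,0],[0,0,0],0.6]]'

```text
clock: 9.58
eef_pos: [0.5473, -0.041, 0.0281]
tool_rot: [0.773, 0.634, 0.0, 0.0]
ft_force: [-5.0, 0.2, 14.7]
grip_width: 0.0602
grasp_force: 66.3
```

>>> apply_moves --steps '[[[0,0,-0.006],[0,0,0],0.6],[[-0.004,0,0],[0,0,0],0.6],[[-0.004,0,0],[0,0,0],0.6],[[-0.004,0,0],[0,0,0],0.6],[[-0.003,0,0],[0,0,0],0.6],[[0,0,0],[0,0,0],0.6],[[0,0,0],[0,0,0],0.6],[[0,0,0],[0,0,0],0.6]]'

```text
clock: 10.25
eef_pos: [0.5476, -0.0431, 0.0281]
tool_rot: [0.773, 0.634, 0.001, 0.0]
ft_force: [-0.7, 3.0, 7.4]
grip_width: 0.0607
grasp_force: 65.6
```

```bash
python3 - <<'E'
from h import *
plan(.5459,-.0444,.0275,-11.2)
im,d=camera("side"); np.savez("side3.npz",im=im,d=d); u,v=w2px("side",[[.546,-.04,.04]])[0].astype(int); save("place2.png",im,(u-40,v-35,u+40,v+25),10)
E
```

```text
pos [ 0.5476 -0.0431  0.0281] yaw -11.28 shift [-0.0078 -0.0069  0.0031] turn -0.0004 ft [-0.7  3.   7.4] grip 0.0607 t 10.25
```

View pics/place2.png

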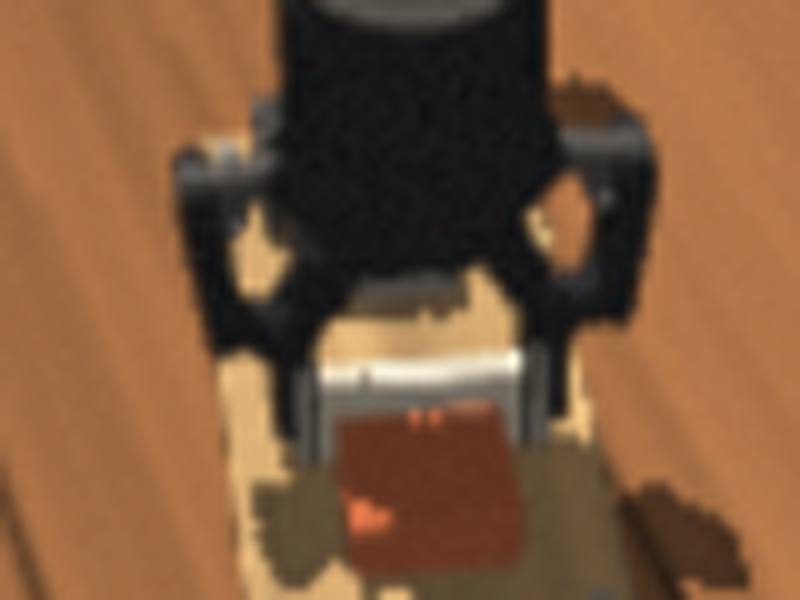

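The side crop shows the spacer at (420,385) standing on the bed, directly behind the fixed tile at (430,490) and centred on it to within about 1 mm. I'll release it and lift.

>>> apply_moves --steps '[[[0,0,-0.003],[0,0,0],0.6],[[0,0,0],[0,0,0],0.8],[[0,0,0],[0,0,0],1],[[0,0,0],[0,0,0],1],[[0,0,0],[0,0,0],1],[[0,0,0],[0,0,0],1],[[0,0,0],[0,0,0],1],[[0,0,-0.02],[0,0,0],1]]'

```text
clock: 10.97
eef_pos: [0.5458, -0.0439, 0.031]
tool_rot: [0.773, 0.634, -0.001, -0.001]
ft_force: [-0.4, 0.5, 0.2]
grip_width: 0.0855
grasp_force: 0.0
```

>>> apply_moves --steps '[[[0,0,-0.05],[0,0,0],1],[[0,0,-0.09],[0,0,0],1],[[0,0,-0.09],[0,0,0],1],[[0,0,-0.09],[0,0,0],1],[[0,0,-0.09],[0,0,0],1],[[0,0,-0.04],[0,0,0],1],[[0,0,0],[0,0,0],1],[[0,0,0],[0,0,0],1]]'

```text
clock: 11.63
eef_pos: [0.5469, -0.044, 0.1222]
tool_rot: [0.773, 0.634, 0.0, 0.0]
ft_force: [-0.0, -0.1, -1.0]
grip_width: 0.0856
grasp_force: 0.0
```

```bash
python3 - <<'E'
from h import *
plan(.5645,-.327,.11,16.2)
E
```

```text
pos [ 0.5469 -0.044   0.1222] yaw -11.31 shift [-1.3703  0.3639  0.0613] turn -0.1528 ft [-0.  -0.1 -1. ] grip 0.0856 t 11.63
```

>>> apply_moves --steps '[[[-0.1,0.027,0],[0,0,0],1],[[-0.14,0.037,0],[0,0,0],1],[[-0.14,0.037,0],[0,0,0],1],[[-0.14,0.037,0],[0,0,0],1],[[-0.14,0.037,0],[0,0,0],1],[[-0.14,0.037,0],[0,0,0],1],[[-0.14,0.037,0],[0,0,0],1],[[-0.14,0.037,0],[0,0,0],1]]'

```text
clock: 12.3
eef_pos: [0.5592, -0.2679, 0.1197]
tool_rot: [0.773, 0.634, -0.001, -0.002]
ft_force: [-0.6, 0.5, -0.3]
grip_width: 0.0854
grasp_force: 0.0
```

>>> apply_moves --steps '[[[-0.14,0.037,0.02],[0,0,0],1],[[-0.1,0.03,0.02],[0,0,0],1],[[-0.05,0.012,0.02],[0,0,0],1],[[0,0,0],[0,0,-0.0382],1],[[0,0,0],[0,0,-0.0382],1],[[0,0,0],[0,0,-0.0382],1],[[0,0,0],[0,0,-0.0382],1],[[0,0,0],[0,0,0],1]]'

```text
clock: 12.97
eef_pos: [0.5637, -0.3258, 0.1081]
tool_rot: [0.599, 0.8, -0.0, -0.002]
ft_force: [1.2, 0.1, 0.4]
grip_width: 0.0851
grasp_force: 0.0
```

```bash
python3 - <<'E'
from h import *
plan(.5645,-.327,.016,16.2)
im,d=camera("top"); np.savez("top4.npz",im=im,d=d)
im,d=camera("side"); np.savez("side4.npz",im=im,d=d)
hsv=cv2.cvtColor(im,cv2.COLOR_RGB2HSV).astype(int); print(hsv[::1][0,0])
u,v=w2px("side",[[.546,-.045,.03]])[0].astype(int); a=im[v-30:v+30,u-40:u+40]
u,v=w2px("side",[[.5645,-.327,.03]])[0].astype(int); b=im[v-35:v+25,u-40:u+40]
save("pair.png",np.hstack([a,b]),None,5)
plan(.5645,-.327,.016,16.2)
E
```

```text
pos [ 0.5637 -0.3258  0.1081] yaw 16.34 shift [-0.008   0.0029  0.4605] turn 0.0008 ft [1.2 0.1 0.4] grip 0.0851 t 12.97
[ 13 157 120]
 pos [ 0.564  -0.326   0.1086] yaw 16.06 shift [-0.0062  0.0019  0.463 ] turn -0.0008 ft [0.  0.5 1.1] grip 0.0854 t 13.07
```

View pics/pair.png

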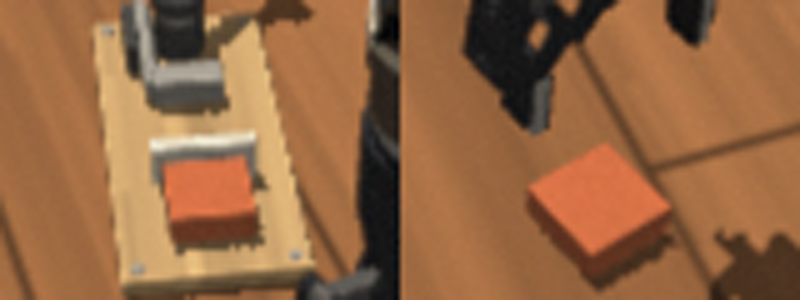

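The left crop shows the spacer standing upright at (203,150) behind the fixed tile at (210,195), with the bed free up to the jaw. The right crop shows the loose tile at (600,205) beneath the open fingers. I'll descend and grip it.

>>> apply_moves --steps '[[[-0.005,0.002,0.05],[0,0,0],1],[[0,0,0.08],[0,0,0],1],[[0,0,0.08],[0,0,0],1],[[0,0,0.08],[0,0,0],1],[[0,0,0.08],[0,0,0],1],[[0,0,0.05],[0,0,0],1],[[0,0,0.025],[0,0,0],1],[[0,0,0],[0,0,0],1]]'

```text
clock: 13.73
eef_pos: [0.564, -0.3271, 0.0188]
tool_rot: [0.601, 0.799, -0.0, -0.002]
ft_force: [0.4, 0.3, -0.4]
grip_width: 0.0854
grasp_force: 0.0
```

>>> apply_moves --steps '[[[0,0,0],[0,0,0],0.48],[[0,0,0],[0,0,0],0.48],[[0,0,0],[0,0,0],0.48],[[0,0,0],[0,0,0],0.48],[[0,0,0],[0,0,0],0.48],[[0,0,0],[0,0,0],0.48],[[0,0,0],[0,0,0],0.48],[[0,0,0],[0,0,0],0.48]]'

```text
clock: 14.4
eef_pos: [0.5662, -0.3284, 0.0224]
tool_rot: [0.6, 0.8, 0.0, 0.002]
ft_force: [0.0, -0.3, 5.2]
grip_width: 0.0483
grasp_force: 64.5
```

```bash
python3 - <<'E'
from h import *
plan(.5645,-.327,.019,16.2)
E
```

```text
pos [ 0.5662 -0.3284  0.0224] yaw 16.19 shift [ 0.0092 -0.0062  0.0169] turn -0.0001 ft [ 0.  -0.3  5.2] grip 0.0483 t 14.4
```

>>> apply_moves --steps '[[[0,0,-0.03],[0,0,0],0.48],[[0,0,-0.08],[0,0,0],0.48],[[0,0,-0.09],[0,0,0],0.48],[[0,0,-0.09],[0,0,0],0.48],[[0,0,-0.09],[0,0,0],0.48],[[0,0,-0.08],[0,0,0],0.48],[[0,0,-0.04],[0,0,0],0.48],[[0,0,0],[0,0,0],0.48]]'

```text
clock: 15.07
eef_pos: [0.5661, -0.3283, 0.1229]
tool_rot: [0.6, 0.8, 0.0, 0.002]
ft_force: [0.9, -1.3, -1.0]
grip_width: 0.0486
grasp_force: 63.9
```

>>> apply_moves --steps '[[[0,0,0],[0,0,0.02],0.48],[[0,0,0],[0,0,0.038],0.48],[[0,0,0],[0,0,0.038],0.48],[[0,0,0],[0,0,0.038],0.48],[[0,0,0],[0,0,0.019],0.48],[[0,0,0],[0,0,0],0.48],[[0,0,0],[0,0,0],0.48],[[0,0,0],[0,0,0],0.48]]'

```text
clock: 15.73
eef_pos: [0.5646, -0.3275, 0.1197]
tool_rot: [0.773, 0.634, -0.0, -0.001]
ft_force: [-0.4, 0.2, -1.7]
grip_width: 0.0483
grasp_force: 63.8
```

```bash
python3 - <<'E'
from h import *
plan(.5522,-.0126,.12,-11.2)
E
```

```text
pos [ 0.5646 -0.3275  0.1197] yaw -11.27 shift [ 1.5321e+00 -3.6860e-01 -1.0000e-04] turn -0.0004 ft [-0.4  0.2 -1.7] grip 0.0483 t 15.73
```

>>> apply_moves --steps '[[[0.09,-0.022,0],[0,0,0],0.48],[[0.12,-0.029,0],[0,0,0],0.48],[[0.12,-0.029,0],[0,0,0],0.48],[[0.12,-0.029,0],[0,0,0],0.48],[[0.12,-0.029,0],[0,0,0],0.48],[[0.12,-0.029,0],[0,0,0],0.48],[[0.12,-0.029,0],[0,0,0],0.48],[[0.12,-0.029,0],[0,0,0],0.48]]'

```text
clock: 16.4
eef_pos: [0.5573, -0.1354, 0.1206]
tool_rot: [0.773, 0.634, -0.0, -0.0]
ft_force: [0.2, 0.1, -1.7]
grip_width: 0.048
grasp_force: 63.8
```

>>> apply_moves --steps '[[[0.12,-0.029,0],[0,0,0],0.48],[[0.12,-0.029,0],[0,0,0],0.48],[[0.12,-0.029,0],[0,0,0],0.48],[[0.12,-0.029,0],[0,0,0],0.48],[[0.08,-0.019,0],[0,0,0],0.48],[[0.042,-0.009,0],[0,0,0],0.48],[[0,0,0],[0,0,0],0.48],[[0,0,0],[0,0,0],0.48]]'

```text
clock: 17.07
eef_pos: [0.5531, -0.013, 0.1207]
tool_rot: [0.773, 0.634, -0.0, 0.0]
ft_force: [-0.4, 0.2, -1.8]
grip_width: 0.0483
grasp_force: 63.8
```

```bash
python3 - <<'E'
from h import *
P=[]
for i in range(6):
    im,d=camera("side"); P.append(bot.get_obs()["eef_pos"])
np.savez("side5.npz",im=im,d=d)
print(np.mean(P,0).round(4),np.std(P,0).round(4)); plan(.5522,-.0126,.035,-11.2)
E
```

```text
[ 0.5531 -0.0139  0.1207] [0.     0.0002 0.    ]
 pos [ 0.5531 -0.0138  0.1207] yaw -11.43 shift [ 0.0053 -0.0056  0.4283] turn -0.0013 ft [-0.9  0.1 -1.7] grip 0.0485 t 17.37
```

>>> apply_moves --steps '[[[0.005,-0.005,0.04],[0,0,0],0.48],[[0,0,0.08],[0,0,0],0.48],[[0,0,0.08],[0,0,0],0.48],[[0,0,0.08],[0,0,0],0.48],[[0,0,0.07],[0,0,0],0.48],[[0,0,0.04],[0,0,0],0.48],[[0,0,0.02],[0,0,0],0.48],[[0,0,0],[0,0,0],0.48]]'

```text
clock: 18.03
eef_pos: [0.5515, -0.0118, 0.0376]
tool_rot: [0.774, 0.634, -0.001, -0.001]
ft_force: [0.3, -0.5, -1.6]
grip_width: 0.0482
grasp_force: 63.9
```

>>> apply_moves --steps '[[[0,0,0.005],[0,0,0],0.48],[[0,0,0.005],[0,0,0],0.48],[[0,0,0.004],[0,0,0],0.48],[[0,0,0],[0,0,0],0.48],[[0,0,0],[0,0,0],0.48],[[0,0,0],[0,0,0],0.48],[[0,0,0],[0,0,0],0.48],[[0,0,0],[0,0,0],0.48]]'

```text
clock: 18.7
eef_pos: [0.5523, -0.0117, 0.0361]
tool_rot: [0.774, 0.634, 0.0, 0.0]
ft_force: [-0.2, -0.4, -0.9]
grip_width: 0.0488
grasp_force: 63.9
```

>>> apply_moves --steps '[[[0,0,0.003],[0,0,0],0.48],[[0,0,0.003],[0,0,0],0.48],[[0,0,0],[0,0,0],0.48],[[0,0,0],[0,0,0],0.48],[[0,0,0],[0,0,0],0.48],[[0,0,0],[0,0,0],0.48],[[0,0,0],[0,0,0],0.48],[[0,0,0],[0,0,0],0.48]]'

```text
clock: 19.37
eef_pos: [0.5523, -0.0117, 0.0347]
tool_rot: [0.774, 0.634, 0.0, -0.0]
ft_force: [-0.0, 0.4, -0.8]
grip_width: 0.0486
grasp_force: 63.9
```

>>> apply_moves --steps '[[[0,0,0.003],[0,0,0],0.48],[[0,0,0.003],[0,0,0],0.48],[[0,0,0.002],[0,0,0],0.48],[[0,0,0],[0,0,0],0.48],[[0,0,0],[0,0,0],0.48],[[0,0,0],[0,0,0],0.48],[[0,0,0],[0,0,0],0.48],[[0,0,0],[0,0,0],0.48]]'

```text
clock: 20.03
eef_pos: [0.5524, -0.0117, 0.0343]
tool_rot: [0.774, 0.634, 0.0, 0.0]
ft_force: [-1.5, -0.3, 7.6]
grip_width: 0.0485
grasp_force: 64.7
```

```bash
python3 - <<'E'
from h import *
plan(.5522,-.0126,.033,-11.2)
im,d=camera("side"); np.savez("side6.npz",im=im,d=d); u,v=w2px("side",[[.546,-.03,.04]])[0].astype(int); save("place3.png",im,(u-36,v-32,u+36,v+22),11)
E
```

```text
pos [ 0.5524 -0.0117  0.0343] yaw -11.35 shift [-0.0047  0.0001  0.0067] turn -0.0008 ft [-1.5 -0.3  7.6] grip 0.0485 t 20.03
```

View pics/place3.png

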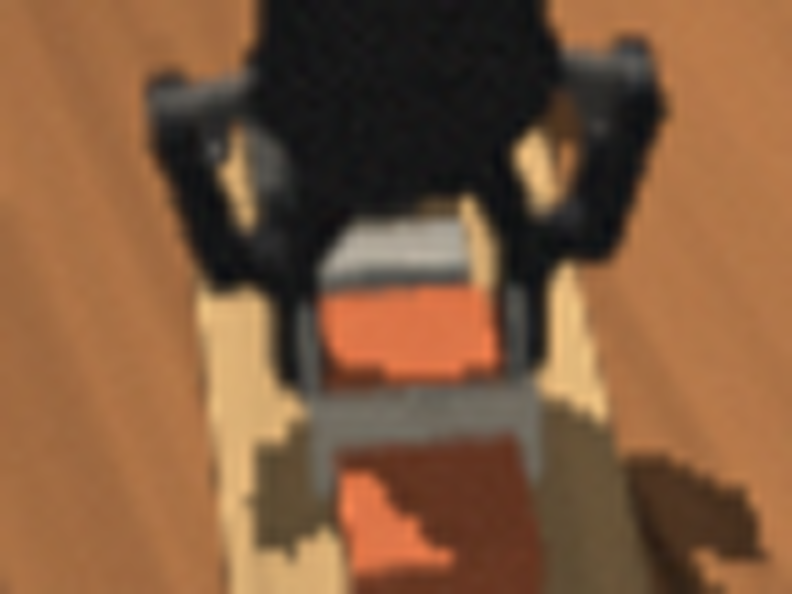

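The crop shows the loose tile at (410,330) flat on the bed and held. It lies just in front of the spacer at (425,410) with the jaw behind it at (400,245). I'll slide it gently up to the spacer, let go and lift.

>>> apply_moves --steps '[[[0,0,-0.004],[0,0,0],0.48],[[-0.004,0,0],[0,0,0],0.48],[[-0.004,0,0],[0,0,0],0.48],[[-0.004,0,0],[0,0,0],0.48],[[-0.002,0,0],[0,0,0],0.48],[[0,0,0],[0,0,0],0.48],[[0,0,0],[0,0,0],0.48],[[0,0,0],[0,0,0],0.48]]'

```text
clock: 20.75
eef_pos: [0.5524, -0.0141, 0.0344]
tool_rot: [0.773, 0.634, 0.001, 0.0]
ft_force: [0.6, 3.0, 5.5]
grip_width: 0.0482
grasp_force: 64.5
```

>>> apply_moves --steps '[[[0,0,0],[0,0,0],0.65],[[0,0,0],[0,0,0],0.8],[[0,0,0],[0,0,0],0.9],[[0,0,0],[0,0,0],0.9],[[0,0,0],[0,0,0],0.9],[[0,0,0],[0,0,0],0.9],[[0,0,-0.02],[0,0,0],0.9],[[0,0,-0.05],[0,0,0],0.9]]'

```text
clock: 21.42
eef_pos: [0.5504, -0.0145, 0.047]
tool_rot: [0.774, 0.634, -0.001, -0.001]
ft_force: [-0.2, -0.7, 0.2]
grip_width: 0.0767
grasp_force: 0.0
```

>>> apply_moves --steps '[[[0,0,-0.08],[0,0,0],0.9],[[0,0,-0.1],[0,0,0],0.9],[[0,0,-0.1],[0,0,0],0.9],[[0,0,-0.1],[0,0,0],0.9],[[0,0,-0.1],[0,0,0],0.9],[[0,0,-0.1],[0,0,0],0.5],[[0,0,-0.05],[0,0,0],0],[[0,0,0],[0,0,0],0]]'

```text
clock: 22.08
eef_pos: [0.5537, -0.0145, 0.1775]
tool_rot: [0.774, 0.634, 0.003, 0.002]
ft_force: [1.2, 0.1, -0.9]
grip_width: 0.0417
grasp_force: 0.0
```

```bash
python3 - <<'E'
from h import *
im,d=camera("side"); np.savez("side7.npz",im=im,d=d)
hsv=cv2.cvtColor(im,cv2.COLOR_RGB2HSV).astype(int); red=((hsv[...,0]<12)|(hsv[...,0]>172))&(hsv[...,1]>160)
u,v=w2px("side",[[.546,-.03,.04]])[0].astype(int); save("row.png",im,(u-36,v-32,u+36,v+22),11)
e=np.array([.194,.981]); nrm=np.array([-.981,.194])
for s in range(-24,18):  # red extents by row -> lateral coordinate
    uu=np.where(red[v+s,u-30:u+30])[0]
    if len(uu)>5: w=px2w("side",[[u-30+uu[0]-.5,v+s],[u-30+uu[-1]+.5,v+s]],.032)[:,:2]-[.540,-.0744]; print(s,(w@e).round(4),(w@nrm).round(4))
# pusher start: pivot, handle angle
pv=np.array([.571,.0835]); th=np.radians(38.6); r=np.array([np.cos(th),np.sin(th)]); t=np.array([-r[1],r[0]])
q=pv+.105*r-.034*t; print("pusher start",q)
plan(*q,.15,38.6)
E
```

```text
-5 [0.0831 0.0782] [ 0.0148 -0.0215]
-4 [0.0794 0.073 ] [ 0.0243 -0.0239]
-3 [0.0745 0.0681] [ 0.0248 -0.0233]
-2 [0.0697 0.0633] [ 0.0252 -0.0227]
-1 [0.0649 0.0585] [ 0.0257 -0.022 ]
0 [0.0602 0.0538] [ 0.0262 -0.0214]
1 [0.0554 0.0491] [ 0.0266 -0.0208]
2 [0.0507 0.0476] [0.0271 0.0034]
8 [0.0186 0.0163] [-0.005  -0.0224]
9 [0.0179 0.0118] [ 0.0244 -0.0218]
10 [0.0135 0.0074] [ 0.0248 -0.0212]
11 [0.0091 0.0026] [ 0.0252 -0.0235]
12 [ 0.0047 -0.0018] [ 0.0257 -0.0229]
13 [ 0.0003 -0.0061] [ 0.0261 -0.0223]
14 [-0.004  -0.0104] [ 0.0266 -0.0217]
15 [-0.0083 -0.0147] [ 0.027  -0.0211]
16 [-0.013 -0.019] [ 0.0246 -0.0205]
17 [-0.0172 -0.0236] [ 0.025  -0.0227]
pusher start [0.67427156 0.12243566]
 pos [ 0.5527 -0.0145  0.1755] yaw -11.35 shift [0.7906 0.4611 0.1297] turn -0.2775 ft [-0.8  0.3 -0.5] grip 0.034 t 22.13
```

View pics/row.png

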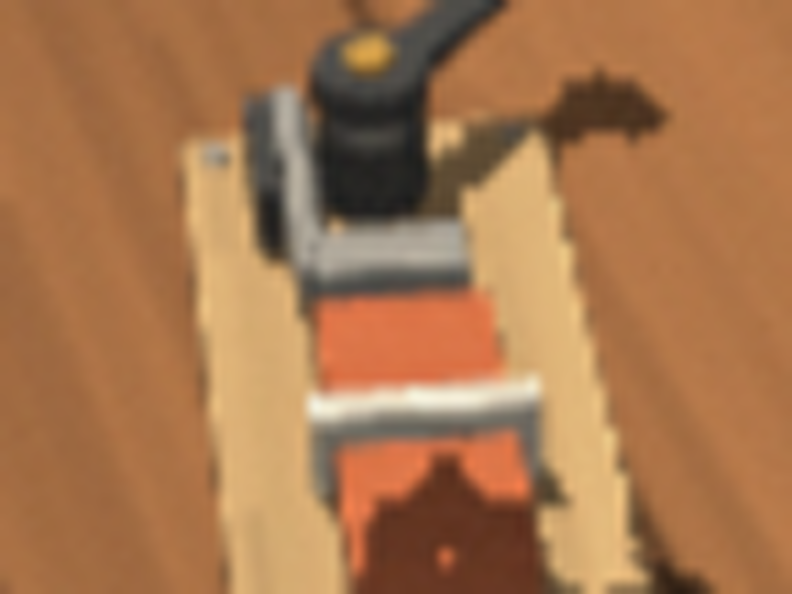

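The crop shows the row. The fixed tile is at (440,500), the spacer at (425,410) and the loose tile at (405,340), aligned to within 0.2 mm laterally. The jaw is at (390,255) and the hub at (370,55). I'll close the fingers and move to the clockwise side of the knob.

>>> apply_moves --steps '[[[0.09,0.0525,0],[0,0,0],0],[[0.09,0.0525,0],[0,0,0],0],[[0.09,0.0525,0],[0,0,0],0],[[0.09,0.0525,0],[0,0,0],0],[[0.09,0.0525,0],[0,0,0],0],[[0.09,0.0525,0],[0,0,0],0],[[0.09,0.0525,0],[0,0,0],0],[[0.09,0.0525,0],[0,0,0],0]]'

```text
clock: 22.8
eef_pos: [0.662, 0.1109, 0.1716]
tool_rot: [0.774, 0.634, -0.002, -0.001]
ft_force: [-0.2, 0.3, 0.6]
grip_width: 0.0001
grasp_force: 0.0
```

>>> apply_moves --steps '[[[0.07,0.041,0],[0,0,0],0],[[0,0,0],[0,0,-0.0396],0],[[0,0,0],[0,0,-0.0396],0],[[0,0,0],[0,0,-0.0396],0],[[0,0,0],[0,0,-0.0396],0],[[0,0,0],[0,0,-0.0396],0],[[0,0,0],[0,0,-0.0396],0],[[0,0,0],[0,0,-0.0396],0]]'

```text
clock: 23.47
eef_pos: [0.6722, 0.1222, 0.1714]
tool_rot: [0.431, 0.902, -0.001, -0.002]
ft_force: [-0.2, -0.0, -0.1]
grip_width: -0.0001
grasp_force: 0.0
```

```bash
python3 - <<'E'
from h import *
im,d=camera("top"); np.savez("top8.npz",im=im,d=d)
plan(.6743,.1224,.082,38.6)
E
```

```text
pos [0.6722 0.1222 0.1715] yaw 39.12 shift [-0.0067  0.0102  0.4475] turn 0.0029 ft [ 0.2  0.3 -0.7] grip -0.0002 t 23.52
```

>>> apply_moves --steps '[[[-0.005,0.01,0.05],[0,0,0],0],[[0,0,0.08],[0,0,0],0],[[0,0,0.08],[0,0,0],0],[[0,0,0.08],[0,0,0],0],[[0,0,0.08],[0,0,0],0],[[0,0,0.05],[0,0,0],0],[[0,0,0.03],[0,0,0],0],[[0,0,0],[0,0,0],0]]'

```text
clock: 24.18
eef_pos: [0.6739, 0.1225, 0.0811]
tool_rot: [0.435, 0.901, -0.001, -0.002]
ft_force: [-0.0, 0.1, 0.4]
grip_width: -0.0001
grasp_force: 0.0
```

>>> apply_moves --steps '[[[0.01,0,0],[0,0,0],0],[[0.01,0,0],[0,0,0],0],[[0.01,0,0],[0,0,0],0],[[0.01,0,0],[0,0,0],0],[[0.01,0,0],[0,0,0],0],[[0.005,0,0],[0,0,0],0],[[0,0,0],[0,0,0],0],[[0,0,0],[0,0,0],0]]'

```text
clock: 24.85
eef_pos: [0.6685, 0.1315, 0.0841]
tool_rot: [0.434, 0.901, 0.0, 0.0]
ft_force: [0.2, -0.7, 0.3]
grip_width: 0.0003
grasp_force: 0.0
```

```bash
python3 - <<'E'
from h import *
im,d=camera("side"); np.savez("side9.npz",im=im,d=d)
plan(.6743,.1224,.082,38.6)
u,v=w2px("side",[[.655,.14,.08]])[0].astype(int); save("knob.png",im,(u-40,v-35,u+40,v+25),8)
E
```

```text
pos [0.6686 0.1314 0.084 ] yaw 38.55 shift [-0.0532 -0.0056  0.0101] turn -0.0003 ft [-0.3 -1.2  0.1] grip 0.0001 t 24.9
```

View pics/knob.png

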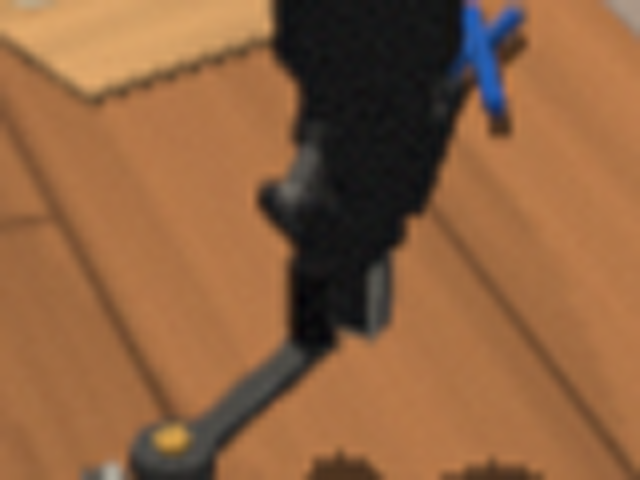

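The fingers, at crop (370,290), are down right beside the black post at (312,300) on its clockwise side, with the tips above the arm. I'll start the swing along the arc.

>>> apply_moves --steps '[[[0.016,0.003,0],[0,0,-0.0095],0],[[0.016,0.003,0],[0,0,-0.0095],0],[[0.016,0.003,0],[0,0,-0.0095],0],[[0.016,0.003,0],[0,0,-0.0095],0],[[0.016,0.003,0],[0,0,-0.0095],0],[[0.016,0.003,0],[0,0,-0.0095],0],[[0.016,0.003,0],[0,0,-0.0095],0],[[0.016,0.003,0],[0,0,-0.0095],0]]'

```text
clock: 25.57
eef_pos: [0.6559, 0.1518, 0.0841]
tool_rot: [0.324, 0.946, -0.0, 0.002]
ft_force: [4.6, -2.5, -2.1]
grip_width: -0.0002
grasp_force: 2.5
```

```bash
cat >> h.py <<'E'
def arc():
    o=bot.get_obs(); r=R.from_quat(o["tool_rot"]); p=o["eef_pos"]-[.571,.0835,0]; yy=r.apply([0,1,0]); y=np.degrees(np.arctan2(yy[1],yy[0]))
    q=r.inv().apply(p); print("t",round(o["clock"],2),"yaw",y.round(1),"from pivot in tool x,y (want -22,105):",(q[:2]*1000).round(1),"z",p[2].round(4),"F tool",r.inv().apply(o["ft_force"]).round(1),"j",o["joint_pos"].round(2))
E
python3 -c "
from h import *
arc()"
```

```text
t 25.57 yaw 52.2 from pivot in tool x,y (want -22,105): [-25.6 106.1] z 0.0841 F tool [-5.2  0.9  2.1] j [ 0.23  0.68  0.26  1.15 -0.    0.89]
```

>>> apply_moves --steps '[[[0.026,0.005,0],[0,0,-0.016],0],[[0.026,0.005,0],[0,0,-0.016],0],[[0.026,0.005,0],[0,0,-0.016],0],[[0.026,0.005,0],[0,0,-0.016],0],[[0.026,0.005,0],[0,0,-0.016],0],[[0.026,0.005,0],[0,0,-0.016],0],[[0.026,0.005,0],[0,0,-0.016],0],[[0.026,0.005,0],[0,0,-0.016],0]]'

```text
clock: 26.23
eef_pos: [0.6235, 0.1796, 0.0842]
tool_rot: [0.127, 0.992, 0.001, 0.003]
ft_force: [5.3, 0.4, -3.0]
grip_width: 0.0001
grasp_force: 2.6
```

```bash
python3 -c "
from h import *
arc()"
```

```text
t 26.23 yaw 75.4 from pivot in tool x,y (want -22,105): [-27.  106.4] z 0.0842 F tool [-5.   1.8  3. ] j [ 0.28  0.63  0.18  1.11 -0.    0.54]
```

>>> apply_moves --steps '[[[0.013,0.003,0],[0,0,-0.008],0],[[0.013,0.003,0],[0,0,-0.008],0],[[0.013,0.003,0],[0,0,-0.008],0],[[0.013,0.003,0],[0,0,-0.008],0],[[0.013,0.003,0],[0,0,-0.008],0],[[0.013,0.003,0],[0,0,-0.008],0],[[0.013,0.003,0],[0,0,-0.008],0],[[0.013,0.003,0],[0,0,-0.008],0]]'

```text
clock: 26.9
eef_pos: [0.6039, 0.1879, 0.0844]
tool_rot: [0.028, 1.0, 0.001, 0.003]
ft_force: [7.5, 2.1, -3.7]
grip_width: 0.0001
grasp_force: 3.7
```

```bash
python3 -c "
from h import *
arc()"
```

```text
t 26.9 yaw 86.8 from pivot in tool x,y (want -22,105): [-27.5 106.2] z 0.0844 F tool [-7.4  2.5  3.7] j [ 0.3   0.6   0.12  1.08 -0.    0.36]
```

>>> apply_moves --steps '[[[0.01,0.0025,0],[0,0,-0.006],0],[[0.01,0.0025,0],[0,0,-0.006],0],[[0.01,0.0025,0],[0,0,-0.006],0],[[0.01,0.0025,0],[0,0,-0.006],0],[[0.01,0.0025,0],[0,0,-0.006],0],[[0.01,0.0025,0],[0,0,-0.006],0],[[0.01,0.0025,0],[0,0,-0.006],0],[[0.01,0.0025,0],[0,0,-0.006],0]]'

```text
clock: 27.57
eef_pos: [0.5884, 0.1916, 0.0843]
tool_rot: [-0.047, 0.999, 0.0, 0.003]
ft_force: [6.1, 1.9, -4.2]
grip_width: -0.0004
grasp_force: 3.2
```

```bash
python3 -c "
from h import *
arc()"
```

```text
t 27.57 yaw 95.4 from pivot in tool x,y (want -22,105): [-28. 106.] z 0.0843 F tool [-6.2  1.4  4.2] j [ 0.32  0.58  0.08  1.06 -0.    0.22]
```

>>> apply_moves --steps '[[[0.01,0.0025,0],[0,0,-0.006],0],[[0.01,0.0025,0],[0,0,-0.006],0],[[0.01,0.0025,0],[0,0,-0.006],0],[[0.01,0.0025,0],[0,0,-0.006],0],[[0.01,0.0025,0],[0,0,-0.006],0],[[0.01,0.0025,0],[0,0,-0.006],0],[[0.01,0.0025,0],[0,0,-0.006],0],[[0.01,0.0025,0],[0,0,-0.006],0]]'

```text
clock: 28.23
eef_pos: [0.5686, 0.1926, 0.0839]
tool_rot: [-0.123, 0.992, -0.0, -0.0]
ft_force: [0.9, -0.8, -0.1]
grip_width: -0.0001
grasp_force: 0.0
```

```bash
python3 -c "
from h import *
arc()"
```

```text
t 28.23 yaw 104.2 from pivot in tool x,y (want -22,105): [-24.3 106.3] z 0.0839 F tool [-0.7 -1.   0.1] j [ 0.33  0.55  0.02  1.05 -0.    0.08]
```

The push force has dropped to zero, so that was the click. I'll back off, lift clear and look.

>>> apply_moves --steps '[[[-0.03,0,0],[0,0,0],0],[[-0.03,0,-0.03],[0,0,0],0],[[0,0,-0.1],[0,0,0],0],[[0,0,-0.12],[0,0,0],0],[[0,0,-0.12],[0,0,0],0],[[0,0,-0.12],[0,0,0],0],[[0,0,-0.1],[0,0,0],0],[[-0.05,0,-0.05],[0,0,0],0]]'

```text
clock: 28.9
eef_pos: [0.5909, 0.1983, 0.2158]
tool_rot: [-0.123, 0.992, 0.0, 0.002]
ft_force: [0.1, 0.2, 0.6]
grip_width: 0.0002
grasp_force: 0.0
```

>>> apply_moves --steps '[[[0,-0.1,0],[0,0,0],0],[[0,-0.15,0],[0,0,0],0],[[0,-0.15,0],[0,0,0],0],[[0,-0.15,0],[0,0,0],0],[[0,-0.15,0],[0,0,0],0],[[0,-0.15,0],[0,0,0],0],[[0,-0.15,0],[0,0,0],0],[[0,-0.1,0],[0,0,0],0]]'

```text
clock: 29.57
eef_pos: [0.6446, -0.0184, 0.2119]
tool_rot: [-0.121, 0.993, -0.0, 0.0]
ft_force: [0.2, 0.0, 0.2]
grip_width: -0.0002
grasp_force: 0.0
```

```bash
python3 - <<'E'
from h import *
a,d=camera("top"); b,_=camera("side"); np.savez("end.npz",t=a,s=b)
u,v=w2px("side",[[.555,.06,.04]])[0].astype(int); B=b[v-50:v+50,u-40:u+40]
u,v=w2px("top",[[.565,.06,.04]])[0].astype(int); A=a[v-50:v+50,u-40:u+40]
save("end.png",np.hstack([A,B]),None,5); print(bot.get_obs()["eef_pos"],bot.get_obs()["clock"])
E
```

```text
[ 0.64475567 -0.01922433  0.21163061] 29.6667
```

View pics/end.png

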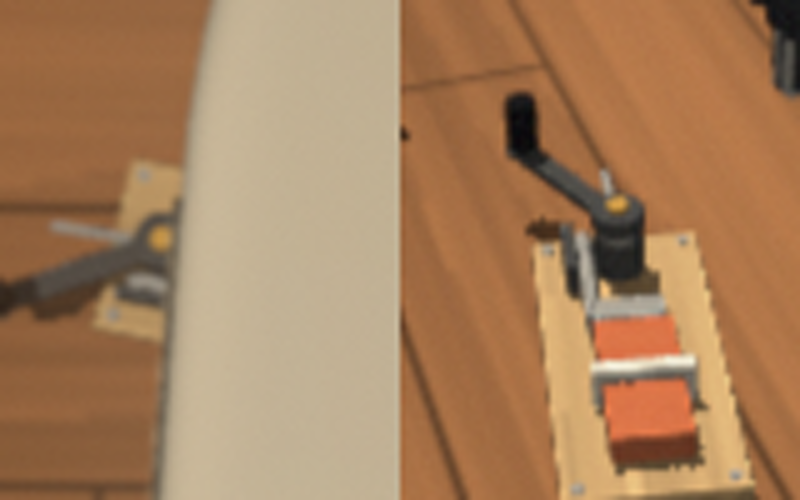

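The top half shows the arm at (80,270) and the bright pointer at (85,230), about 27 to 30° apart, which is one click (about 0.5 rad). The side half shows the jaw at (628,307), loose tile at (635,335), spacer at (643,367) and fixed tile at (650,405) pressed tight and in line. The arm is clear, so I'm handing in.

```bash
python3 -c "
from workcell import bot
print(bot.job_done())"
```

```text
the job is handed in; nothing more can be done
None
```

The spacer and loose tile are set in line against the fixed tile, and the row is clamped at the first click of the clutch. I handed the job in at about 30 s with the arm clear; the verdict was not shown.

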